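# Click the softener doser to three pips and push the drawer home

### The arm

A 7-joint arm with a two-finger parallel gripper is mounted at the origin on the work surface. World frame = base frame: x ahead of the robot, y to its left, z up, the work surface at z = 0. Lengths are in m, angles in rad, forces in N, time in s.
With the tool pointing down it reaches from about 0.35 to 0.775 m from the base axis. Payload 3.1 kg.
Tool frame: the origin (TCP) lies at the very end of the fingers, on their centre line; the grasp point (between the pads) lies 19 mm behind it; z points along the fingers, y is the line along which they close (so a half turn about z gives the same grasp; the last joint's range is limited). The gripper opens to 85 mm and grips with 20 to 120 N. Pads are 22 mm wide; open, the fingers measure 114 mm over their backs; the gripper's body (76 mm by 85 mm) begins 54 mm behind the grasp point. The pads swing forward as they close: fully open they stand 13 mm farther back than shut.
Start: joints at [-1.229, 0.311, 0.014, 1.512, -0.004, 1.319, -0.027], TCP at [0.206, 0.51, 0.231] pointing down, gripper open.
Joint ranges: [-2.7, 2.7], [-0.3, 1.91], [-1.27, 1.3], [0.12, 2.57], [-1.44, 4.58], [0.2, 2.03], [-3.05, 3.05]. Speed limits (rad/s): [2.79, 2.79, 3.14, 3.14, 3.14, 3.14, 3.14].

### API

Orientations are given as a 3x3 rotation matrix whose columns are the frame's x, y, z axes.
In Python, from plant import ctrl gives the robot as it stands.
- The arm moves only by the tool carry_out, never from a script. Its argument "series" is one flat list of numbers, 5 for each row, row after row: the closure, from -1 (fully open) to 1 (shut), then the shift along the tool's x, y, z in units of 0.5 m (1.0 is 0.5 m), then the turn about the tool's z in units of 180 degrees (1.0 is 180 degrees). In form: [gripper, tx, ty, tz, twist, gripper, tx, ty, tz, twist, ...]. A call has 1 to 5 rows; each row is the pose to reach, as a shift and turn from the pose commanded when the call began, along the tool's axes at that moment, turning the shorter way round; what a row does not reach only later rows make up. A row lasts 1/12 s, in which the tool goes at most 41.7 mm and 7.16 degrees, less where a joint would pass 70% of its speed; a pose out of reach is approached as far as the arm can. A call with a number of a shift or a turn outside -1 to 1 is refused whole. A call with a gripper value outside its range is refused whole. The fingers move at their own pace and stop on an object; "grip_force" is the grip in N (left out, the last holds). Time passes only in rows, so rows that repeat a pose let the fingers close. It gives the time, the measured TCP pose, the force, the opening and the grip force at its end, in the units of the state.
- ctrl.read_state(): the state, without advancing time (a new reading comes with each control period).
- ctrl.capture(name): name is "scene" or "top" or "wrist"; returns the picture (384x512x3 uint8, blue, green, red); there is no depth.
- ctrl.calibration(name): a dict with "K" (3x3 intrinsics, pixels), "rvec" (rotation vector, rad) and "tvec" (3), from world to camera coordinates, as OpenCV has them. Camera axes: x right, y down, z forward; pixel columns grow to the right and rows downward; lengths in m; the calibration is good to about 2 mm. A picture is of the moment at which its call begins: read the wrist's pose just before it. calibration takes no time and is no camera call; for the wrist camera it gives the pose at the moment of the call.
- ctrl.close_job(): hands the job in; it is judged then, once.
Trained networks look in the newest picture that a camera, given by its name, has taken for a name from the list of things; names that differ only in an ending like _2 or _b are one class to them, and where a whole thing is asked for, a point or a joint stands for the part that bears it (a point fixed in the world has none). Each returns a list of dicts, best first, with "conf" (0 to 1); they miss things now and then, are a little off and sometimes report something else, mostly with a low value. They report only what shows in the picture. A call takes as long as a camera call.
- ctrl.boxes_of(camera, label): "rect" ([left, top, right, bottom] in pixels, round what is visible of it).
- ctrl.masks_of(camera, label): "pixels" (384x512 bool, what is visible of it) and "rect" ([left, top, right, bottom] in pixels, round what is visible of it).
- ctrl.mark_of(camera, label): "point" ([column, row] in pixels: a listed point, or the origin of a listed thing).
The state is a dict: "time_s": time; "q": joint angles; "qd": joint speeds; "joint_torque": joint torques, N m; "eef_pos": TCP position; "ee_rot": TCP orientation; "contact_force": force on the tool from outside, world axes, zero at the start; "wrist_torque": the same for the moment, N m; "opening": opening from 0.0 (shut) to 1.0 (fully open); "grip_force": force on a finger pad.
Only numpy, scipy, OpenCV 4.12 (cv2) and the standard library are available. Lean on these libraries where they do the work, as an engineer would, in place of code of your own. Each camera call takes 0.05 s, during which the arm holds its last target. There are 200 camera calls.

### The job

Set the softener dose for this wash: flick the star-shaped thumbwheel of the doser on top of the washer clockwise (seen from above) with a fingertip until its pointer clicks in at the three-pip mark, never past it, and leave it there. Then push the washer's open detergent drawer fully home with the fingers, without slamming it. Nothing needs picking up; leave the bottle, clothespin, dish and lint filter where they are.

Things in the scene. Friction and masses are not known exactly. Their poses are not given: they have to be found in the camera images.
- doser: Softener doser: fixed round white tank, 164 mm across, 30 mm high, on the washer's top (100 mm above the work surface). Origin: centre of its underside, on the wheel's axis; z up. Dark marks 3.5 mm high on its top, 72.5 mm from the axis: a bar (off) towards its +x, then clockwise from above, 60 degrees apart: one pip, two pips, three pips (towards its -x), four pips.
- wheel (a joint): Grey star thumbwheel of the doser, rad, growing clockwise from above: 0 pointer at the bar, 1.047 one pip, 2.094 two, 3.142 three, 4.189 four; stops at -0.3 and 4.5. Starts clicked in at bar, one or two pips. A sprung detent holds each click; under 0.3 Nm carries it over the crest half way, then it runs into the next click by itself and stays.
- wheel_hub (a point): On the wheel's axis, 47 mm above the doser's underside. Hub radius 28 mm. Six radial lugs, 9 mm wide, reach out to 56 mm from the axis: the pointer lug and one every 60 degrees from it. Hub and lugs span 9 mm below to 9 mm above this point; a white cap and the pointer's ridge rise 6 mm more.
- pointer_tip (a point): Tip of the pointer: a small white nose on one lug, 63 mm from the wheel's axis, 47 mm above the doser's underside. Only this lug has the nose and a white ridge on top.
- drawer (a joint): Detergent drawer at the near corner of the washer's front, m pulled out of the washer: 0 = fully home (a hard stop). It starts 60 to 110 mm out; sliding friction about 3 N.
- drawer_face (a point): Centre of the outer face of the drawer's flat white front, 180 mm wide, 75 mm high; its top edge is 79 mm above the work surface, 21 mm below the washer's top. Site axes are the washer's: the drawer goes home along +y, x along the front, z up. Home, the face is 40 mm proud of the washer's front.
- softener: Closed pink softener bottle, 72 mm in diameter, 200 mm high, loose on the washer's top. Origin: centre of its underside. Leave alone.
- clothespin: Clothespin, 72 x 18 x 10 mm, lying loose on the washer's top. Origin: centre of its underside. Leave alone.
- dish: Ceramic dish, 100 mm in diameter, 28 mm high, loose on the tiled ledge. Origin: centre of its underside. Leave alone.
- lint_filter: Ribbed aluminium lint filter, 80 x 120 x 14 mm, lying loose on the tiled ledge. Origin: centre of its underside. Leave alone.

How it is judged:
On the way, in this order (a step that is already met when the one before it is completed fails the run):
1. the wheel is clicked in at three pips and let go, the drawer still open (value of joint wheel between 2.99 and 3.29 rad and contact force between the fingers and doser below 0.1 N and value of joint drawer above 0.03 m), for 0.2 s.
2. the drawer is pushed home (value of joint drawer below 0.004 m), for 0.2 s.
At the end, for the whole second after the job is handed in: The wheel rests in the three-pip click (within 0.15 rad of 3.142) and the drawer is home to within 4 mm (value of joint wheel between 2.99 and 3.29 rad and value of joint drawer below 0.004 m); the robot touches nothing.
It fails at once if the wheel goes past the three-pip click (value of joint wheel above 3.6 rad).
It fails at once if the drawer is slammed (faster than 0.4 m/s) (velocity of joint drawer below -0.4 m/s).
It fails at once if a bystander is moved more than 20 mm or lifted (distance of any of softener, clothespin, dish, lint_filter from where it was at the start of the episode above 0.02 m).
It fails at once if the bottle is tipped (angle between softener's own z axis and vertical above 0.3 rad).
It also fails if it takes over 51 s, if anything falls off the work surface, if the arm or the gripper's body presses on something with over 40 N, if the wrist force passes 120 N, or if a joint passes its speed limit or range.

## Working session

There is one attempt and no reset: what is moved stays moved. The work goes in short steps, Python scripts to look and compute and a tool call to move; the robot and the scene stay as the last step left them, time stands still between calls to the robot, and variables do not carry over. Pictures are saved under pics/ and viewed, at most 10 in all, crops included, and the job is handed in when it is done.

Besides the shell and the picture viewer there is one more tool, called after "Call:" by a JSON object that holds its "method" and its "body". carry_out: Moves the arm, as the interface text tells. Shifts and turns lie within -1 to 1; 1 stands for 0.5 m of shift or 180 degrees of turn. Its arguments: {"type":"object","properties":{"series":{"type":"array","items":{"type":"number"}},"grip_force":{"type":"number"}},"required":["series"]}

```bash
mkdir -p pics; cat > h.py <<'E'
import numpy as np, cv2
from plant import ctrl
def cal(n):
    c=ctrl.calibration(n); K=np.array(c["K"]); R=cv2.Rodrigues(np.array(c["rvec"],float))[0]; t=np.array(c["tvec"],float).ravel()
    return K,R,t
def ray(c,p):
    K,R,t=c; d=R.T@np.linalg.solve(K,[p[0],p[1],1]); return -R.T@t,d
def atz(c,p,z):
    o,d=ray(c,p); return o+d*(z-o[2])/d[2]
def tri(obs):
    A=np.zeros((3,3));b=np.zeros(3)
    for c,p in obs:
        o,d=ray(c,p); d/=np.linalg.norm(d); M=np.eye(3)-np.outer(d,d); A+=M;b+=M@o
    return np.linalg.solve(A,b)
E
python3 - <<'E'
from h import *
np.set_printoptions(precision=4,suppress=True)
s=ctrl.read_state(); print(s["time_s"],s["eef_pos"],s["ee_rot"])
ims=[]
cs={}
for n in ("scene","top"):
    im=ctrl.capture(n); cs[n]=cal(n); ims.append(im)
res={}
for l in ("doser","wheel_hub","pointer_tip","drawer_face","softener","clothespin","dish","lint_filter"):
    for n in ("scene","top"):
        r=ctrl.mark_of(n,l)
        if r: res.setdefault(l,[]).append((cs[n],r[0]["point"])); print(l,n,np.array(r[0]["point"]),r[0]["conf"])
    if len(res.get(l,[]))==2: print("   ",tri(res[l]))
cv2.imwrite("pics/a.png",np.hstack([cv2.resize(i,(400,300)) for i in ims])); cv2.imwrite("pics/top.png",cv2.resize(ims[1],(800,600)))
print(ctrl.read_state()["time_s"])
E
```

```text
0.0 [0.2057 0.5093 0.2302] [[-0.9272  0.3745 -0.0008]
 [ 0.3745  0.9272 -0.0022]
 [-0.0001 -0.0023 -1.    ]]
doser scene [256. 216.] 0.64
doser top [249.2 171.3] 0.93
    [0.5923 0.0644 0.0879]
wheel_hub scene [253.4 206.6] 0.59
wheel_hub top [247.1 161.6] 0.66
    [0.606  0.0666 0.1553]
pointer_tip scene [228.2 200.8] 0.75
pointer_tip top [267.4 160.6] 0.6
    [0.611  0.0077 0.1539]
drawer_face scene [168.5 176.6] 0.85
drawer_face top [343.9 192.6] 0.73
    [ 0.5396 -0.2184  0.0418]
softener scene [320.6 294.6] 0.63
softener top [187.5 122.8] 0.87
    [0.7331 0.2608 0.099 ]
clothespin scene [170.3 235.3] 0.5
clothespin top [307.3 128.1] 0.56
    [ 0.7216 -0.1037  0.102 ]
dish scene [343.7 174.5] 0.74
dish top [193.4 258.2] 0.76
    [0.3374 0.23   0.0113]
lint_filter scene [343.6 176.8] 0.31
lint_filter top [342.1 264.7] 0.94
    [0.3674 0.0232 0.1367]
0.9
```

View pics/top.png

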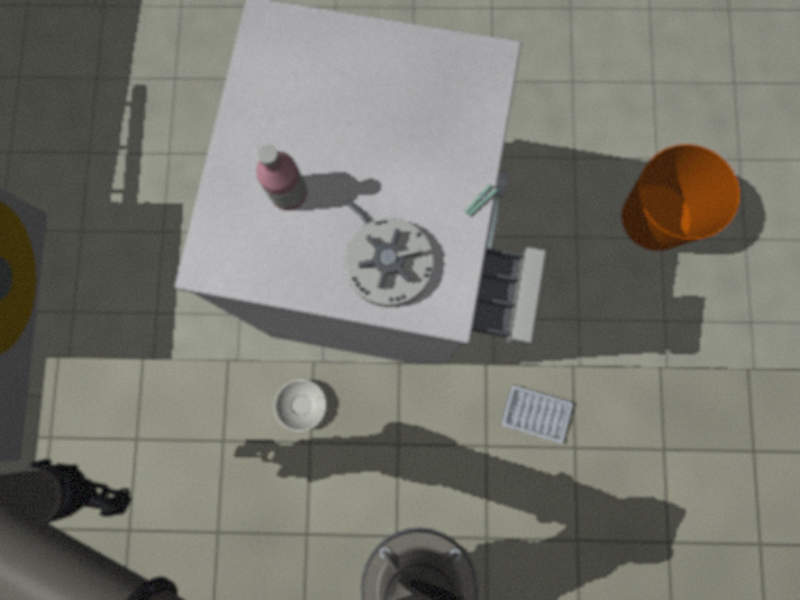

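View pics/a.png

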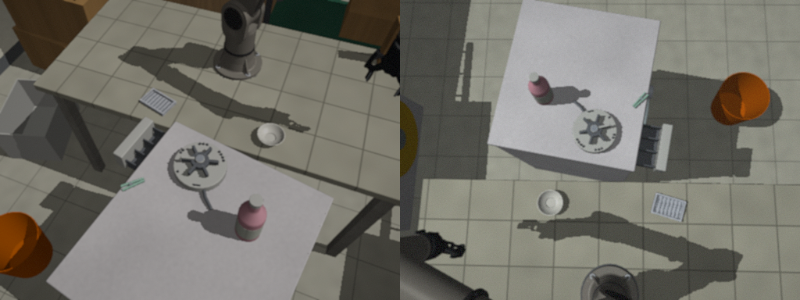

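The top view shows the doser near (390,260), its pointer towards image right (-y), and the open drawer at (525,295). I'll zoom in on the marks.

```bash
python3 - <<'E'
from h import *
np.set_printoptions(precision=4,suppress=True)
a=ctrl.capture("top");b=ctrl.capture("scene")
A=cv2.resize(a[130:205,210:285],(400,400),interpolation=cv2.INTER_CUBIC);B=cv2.resize(b[170:245,212:292],(400,400),interpolation=cv2.INTER_CUBIC)
cv2.imwrite("pics/crop.png",np.hstack([A,B]))
# washer top edges -> yaw from top picture (800-scale pixels)
c=cal("top")
for p in ((247,0),(520,41),(469,342),(177,288)): print(atz(c,(p[0]*.64,p[1]*.64),0.1))
# drawer face top edge
for p in ((546,249),(529,342),(513,339),(525,249)): print("dr",atz(c,(p[0]*.64,p[1]*.64),0.079))
E
```

```text
[1.136  0.3624 0.1   ]
[ 1.0505 -0.1841  0.1   ]
[ 0.4526 -0.0839  0.1   ]
[0.5449 0.4608 0.1   ]
dr [ 0.6346 -0.2316  0.079 ]
dr [ 0.4567 -0.1969  0.079 ]
dr [ 0.4618 -0.1674  0.079 ]
dr [ 0.634  -0.1919  0.079 ]
```

View pics/crop.png

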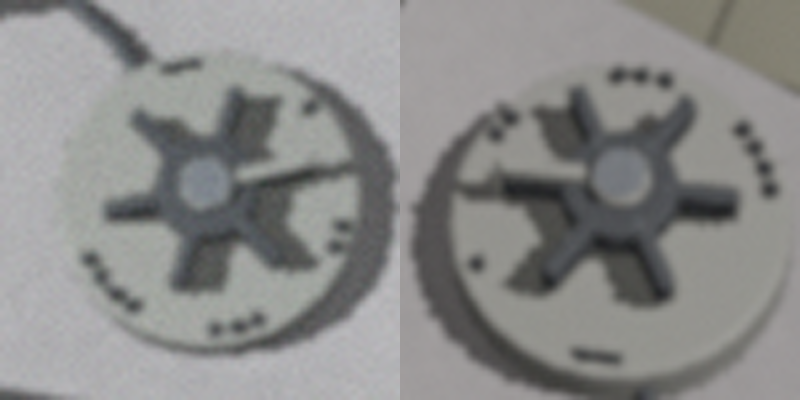

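```bash
python3 - <<'E'
from h import *
np.set_printoptions(precision=4,suppress=True)
T=cal("top");S=cal("scene")
f=lambda u,v:(210+u*75/400,130+v*75/400); g=lambda u,v:(212+(u-400)*80/400,170+v*75/400)
m=dict(bar=((181,66),(597,357)),one=((310,105),(476,263)),two=((341,238),(503,121)),three=((238,325),(641,75)),four=((110,285),(757,160)))
P={}
for k,(p,q) in m.items(): P[k]=(atz(T,f(*p),.132),atz(S,g(*q),.132)); print(k,P[k][0],P[k][1])
for i in (0,1):
    c=(P["bar"][i]+P["three"][i])/2; print("centre",c)
    for k in P: d=(P[k][i]-c)[:2]; print(k,np.degrees(np.arctan2(d[1],d[0])),np.hypot(*d))
l=[((350,166),(465,186)),((236,92),(578,92)),((138,118),(688,100)),((106,210),(738,203)),((183,288),(660,297)),((308,265),(520,288))]
h=[atz(T,f(204,180),.162),atz(S,g(620,170),.162)]; print("hub",h)
for p,q in l:
    for i,w in enumerate((atz(T,f(*p),.155),atz(S,g(*q),.155))):
        d=(w-h[i])[:2]; print(w,np.degrees(np.arctan2(d[1],d[0])),np.hypot(*d))
E
```

```text
bar [0.6673 0.0803 0.132 ] [0.6702 0.0839 0.132 ]
one [0.6465 0.0105 0.132 ] [0.648  0.0142 0.132 ]
two [ 0.5739 -0.0069  0.132 ] [ 0.5756 -0.0031  0.132 ]
three [0.5261 0.047  0.132 ] [0.5281 0.0503 0.132 ]
four [0.5466 0.1153 0.132 ] [0.5511 0.1187 0.132 ]
centre [0.5967 0.0637 0.132 ]
bar 13.276868460002778 0.07251672665106564
one -46.83499589116148 0.07284309305595514
two -107.93935982334354 0.07414591898129871
three -166.7231315399972 0.07251672665106564
four 134.11623702836542 0.0719577759851934
centre [0.5992 0.0671 0.132 ]
bar 13.317967476339982 0.07300962242457654
one -47.26632135241976 0.07197030341924766
two -108.57262658346016 0.07403373202117686
three -166.68203252366 0.07300962242457654
four 132.96485449041697 0.0705718185706824
hub [array([0.5974, 0.0655, 0.162 ]), array([0.5965, 0.0666, 0.162 ])]
[ 0.6076 -0.0106  0.155 ] -82.32688656795445 0.07680679661699562
[0.6259 0.0008 0.155 ] -65.88318166553205 0.07206257520388049
[0.6468 0.0499 0.155 ] -17.545552466272113 0.051895758136426794
[0.5617 0.0313 0.155 ] -134.5905492526309 0.04951669049406471
[0.632  0.1012 0.155 ] 45.87455161951084 0.04977478516994283
[0.547  0.0816 0.155 ] 163.06820768903566 0.051771539161671126
[0.5822 0.1167 0.155 ] 106.49344627400039 0.05342415606712583
[0.5886 0.1218 0.155 ] 98.17426113152379 0.05579478367561451
[0.5413 0.0755 0.155 ] 169.90408481707445 0.05696193761041711
[0.6445 0.1047 0.155 ] 38.46591115559015 0.061280150897923644
[0.5544 0.0107 0.155 ] -128.0666332937483 0.06962606198657739
[0.6632 0.0442 0.155 ] -18.503855681625147 0.07030569025349523
```

Call:
{"method": "carry_out", "body": {"series": [1,-0.37,-0.25,-0.2,0,1,-0.37,-0.25,-0.2,0,1,-0.37,-0.25,-0.2,0,1,-0.37,-0.25,-0.2,0,1,-0.37,-0.25,-0.2,0]}}

```text
time_s: 1.42
eef_pos: [0.3129, 0.3506, 0.3174]
ee_rot: [[-0.927, 0.374, 0.0], [0.374, 0.927, 0.0], [-0.0, 0.001, -1.0]]
contact_force: [1.6, 0.8, -0.5]
opening: 0.299
grip_force: 0.0
```

```bash
python3 - <<'E'
from h import *
np.set_printoptions(precision=4,suppress=True)
s=ctrl.read_state();print(s["time_s"],s["eef_pos"],s["ee_rot"],s["q"],s["opening"])
K,R,t=cal("wrist"); o=-R.T@t
print(K,"cam in tool",np.array(s["ee_rot"]).T@(o-s["eef_pos"]),"axis in tool",(np.array(s["ee_rot"]).T@R.T))
E
```

```text
1.4167 [0.3129 0.3506 0.3174] [[-0.9274  0.3741  0.0003]
 [ 0.3741  0.9274  0.0004]
 [-0.0002  0.0005 -1.    ]] [-0.9941  0.1099  0.1297  1.5523 -0.0143  1.4797  0.3235] 0.2987817810743997
[[287.8949   0.     254.752 ]
 [  0.     287.8949 191.655 ]
 [  0.       0.       1.    ]] cam in tool [ 0.0755  0.0009 -0.1428] axis in tool [[ 0.0012 -0.9548 -0.2973]
 [ 1.      0.0012  0.0001]
 [ 0.0003 -0.2973  0.9548]]
```

Call:
{"method": "carry_out", "body": {"series": [1,-0.74,-0.316,0.1,0,1,-0.74,-0.316,0.1,0,1,-0.74,-0.316,0.1,0,1,-0.74,-0.316,0.1,0,1,-0.74,-0.316,0.1,0]}}

```text
time_s: 1.83
eef_pos: [0.4591, 0.2043, 0.291]
ee_rot: [[-0.927, 0.374, 0.001], [0.374, 0.927, 0.001], [-0.001, 0.001, -1.0]]
contact_force: [1.2, 1.6, -0.0]
opening: 0.001
grip_force: 0.0
```

```bash
python3 - <<'E'
from h import *
s=ctrl.read_state();print(s["time_s"],s["eef_pos"],s["q"])
E
```

```text
1.8333 [0.45913489 0.20431278 0.29100151] [-0.71145041  0.18678233  0.31178473  1.53443077 -0.0580094   1.42822977
  0.79088743]
```

Call:
{"method": "carry_out", "body": {"series": [1,-0.34,-0.14,0.06,0,1,-0.34,-0.14,0.06,0,1,-0.34,-0.14,0.06,0,1,-0.34,-0.14,0.06,0,1,-0.34,-0.14,0.06,0]}}

```text
time_s: 2.25
eef_pos: [0.5919, 0.0708, 0.2595]
ee_rot: [[-0.925, 0.381, 0.001], [0.381, 0.925, -0.005], [-0.002, -0.004, -1.0]]
contact_force: [0.4, -0.7, -0.2]
opening: 0.002
grip_force: 0.0
```

Call:
{"method": "carry_out", "body": {"series": [1,0,0,0,0,1,0,0,0,0]}}

```text
time_s: 2.42
eef_pos: [0.5897, 0.0759, 0.26]
ee_rot: [[-0.926, 0.377, -0.001], [0.377, 0.926, -0.001], [0.001, -0.001, -1.0]]
contact_force: [-0.4, 1.2, -0.1]
opening: 0.0
grip_force: 0.0
```

```bash
python3 - <<'E'
from h import *
np.set_printoptions(precision=4,suppress=True)
s=ctrl.read_state();print(s["time_s"],s["eef_pos"],s["q"])
im=ctrl.capture("wrist");c=cal("wrist")
cv2.imwrite("pics/w1.png",im)
for l,z in (("wheel_hub",.147),("pointer_tip",.147),("doser",.1)):
    for r in ctrl.mark_of("wrist",l): print(l,r["conf"],np.array(r["point"]),atz(c,r["point"],z))
E
```

```text
2.4167 [0.5897 0.0759 0.26  ] [-0.4305  0.4072  0.4052  1.3381 -0.1579  1.4292  1.1513]
wheel_hub 0.82 [247.4 198.6] [0.5972 0.0684 0.147 ]
pointer_tip 0.91 [195.1 236.3] [0.6141 0.006  0.147 ]
doser 0.88 [250.2 186.1] [0.5992 0.0696 0.1   ]
```

View pics/w1.png

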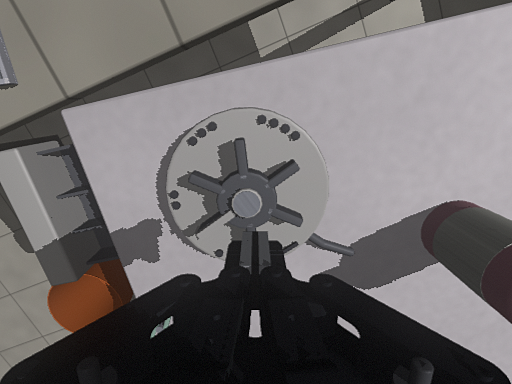

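The pointer sits midway between one and two pips (about 1.54 rad by measurement). I'll put the shut fingers into the near gap and push the lug gently, looking as I go.

Call:
{"method": "carry_out", "body": {"series": [1,0.061,-0.073,0.1,0,1,0.061,-0.073,0.1,0,1,0.061,-0.073,0.1,0,1,0.061,-0.073,0.1,0]}}

```text
time_s: 2.95
eef_pos: [0.5449, 0.0557, 0.2096]
ee_rot: [[-0.928, 0.373, -0.004], [0.373, 0.928, 0.001], [0.004, -0.001, -1.0]]
contact_force: [0.8, 0.7, 0.4]
opening: -0.004
grip_force: 0.0
```

```bash
python3 - <<'E'
from h import *
np.set_printoptions(precision=4,suppress=True)
s=ctrl.read_state();print(s["time_s"],s["eef_pos"],s["ee_rot"])
im=ctrl.capture("wrist");c=cal("wrist")
cv2.imwrite("pics/w2.png",cv2.resize(im[60:300,90:410],(800,600)))
for l,z in (("wheel_hub",.147),("pointer_tip",.147),("doser",.1)):
    for r in ctrl.mark_of("wrist",l): print(l,r["conf"],np.array(r["point"]),atz(c,r["point"],z))
E
```

```text
2.95 [0.5449 0.0557 0.2096] [[-0.9277  0.3733 -0.0039]
 [ 0.3733  0.9277  0.0009]
 [ 0.0039 -0.0006 -1.    ]]
wheel_hub 0.9 [290.7 261.1] [0.6036 0.0666 0.147 ]
doser 0.92 [283.6 234. ] [0.6016 0.0661 0.1   ]
```

View pics/w2.png

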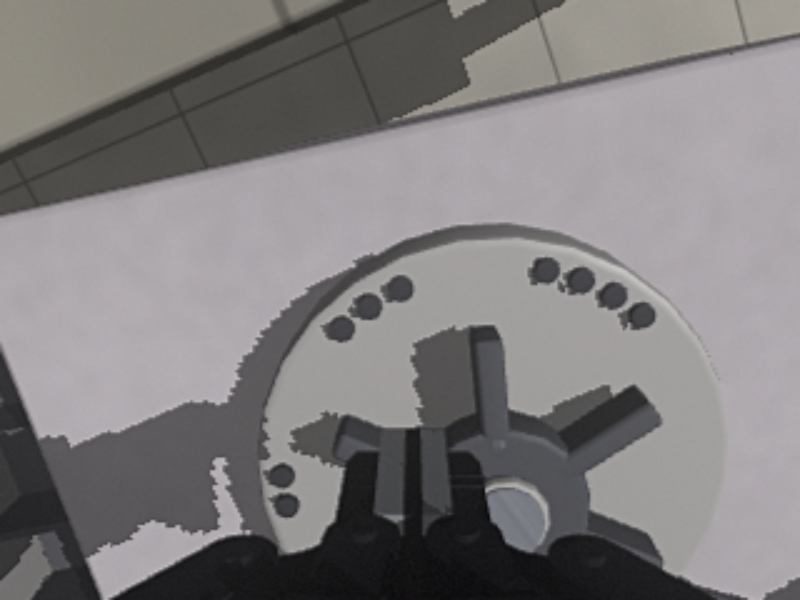

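The three-pip mark is at (370,305) and the four-pip mark at (595,290), with the upper lug at (485,370) between them. The fingers hang over the gap I want, so I'll descend there.

Call:
{"method": "carry_out", "body": {"series": [1,-0.011,0,0.04,0,1,-0.011,0,0.08,0,1,-0.011,0,0.11,0,1,-0.011,0,0.137,0,1,-0.011,0,0.137,0]}}

```text
time_s: 3.57
eef_pos: [0.5521, 0.0535, 0.1404]
ee_rot: [[-0.928, 0.373, -0.003], [0.373, 0.928, -0.001], [0.003, -0.002, -1.0]]
contact_force: [-0.3, -0.2, -0.9]
opening: 0.002
grip_force: 0.0
```

```bash
cat > arc.py <<'E'
from h import *
import sys
np.set_printoptions(precision=3,suppress=True)
H=np.array([.600,.067]);r=.052
s=ctrl.read_state();p=np.array(s["eef_pos"]);R=np.array(s["ee_rot"])
d=p[:2]-H;print(s["time_s"],p,"ang",np.degrees(np.arctan2(d[1],d[0]))%360,"r",np.hypot(*d),"F",s["contact_force"])
for a in map(float,sys.argv[1:]):
    w=np.append(H+r*np.array([np.cos(np.radians(a)),np.sin(np.radians(a))]),.141); print(a,(R.T@(w-p))/.5)
E
python3 arc.py 188 182 176 170 164
```

```text
3.5667 [0.552 0.054 0.14 ] ang 195.67469104740448 r 0.04979741880411834 F [-0.253 -0.183 -0.903]
188.0 [ 0.011  0.009 -0.001]
182.0 [ 0.016  0.019 -0.001]
176.0 [ 0.02   0.029 -0.001]
170.0 [ 0.023  0.039 -0.001]
164.0 [ 0.025  0.05  -0.001]
```

Call:
{"method": "carry_out", "body": {"series": [1,0.011,0.009,0,0,1,0.016,0.019,0,0,1,0.02,0.029,0,0,1,0.023,0.039,0,0,1,0.025,0.05,0,0]}}

```text
time_s: 3.98
eef_pos: [0.551, 0.082, 0.1432]
ee_rot: [[-0.928, 0.373, 0.002], [0.373, 0.928, 0.001], [-0.001, 0.001, -1.0]]
contact_force: [-0.1, -0.2, 0.3]
opening: -0.002
grip_force: 0.0
```

```bash
python3 arc.py 164 158 152 146 140; python3 - <<'E'
from h import *
im=ctrl.capture("top");im2=ctrl.capture("scene");c=cal("scene")
for l in ("wheel_hub","pointer_tip"):
  for n in("top","scene"):
    for r in ctrl.mark_of(n,l): print(l,n,r["conf"],r["point"],atz(cal(n),r["point"],.147))
E
```

```text
3.9833 [0.551 0.082 0.143] ang 162.96939178352616 r 0.05126837310211345 F [-0.057 -0.23   0.309]
164.0 [ 0.001 -0.002  0.004]
158.0 [0.002 0.009 0.004]
152.0 [0.001 0.02  0.004]
146.0 [-0.     0.03   0.004]
140.0 [-0.003  0.041  0.005]
wheel_hub top 0.51 [245.7, 163.7] [0.60095408 0.07323906 0.147     ]
wheel_hub scene 0.76 [256.0, 206.3] [0.59927258 0.06743785 0.147     ]
pointer_tip top 0.61 [267.8, 169.7] [0.58457156 0.01084428 0.147     ]
pointer_tip scene 0.69 [234.3, 189.3] [0.5737984  0.00154803 0.147     ]
```

The wheel has clicked in at two pips. I'll carry on towards three.

Call:
{"method": "carry_out", "body": {"series": [1,0.002,0.009,0.004,0,1,0.001,0.02,0.004,0,1,0,0.03,0.004,0,1,-0.003,0.041,0.004,0,1,-0.003,0.041,0.004,0]}}

```text
time_s: 4.7
eef_pos: [0.5599, 0.1008, 0.1399]
ee_rot: [[-0.928, 0.373, -0.0], [0.373, 0.928, 0.001], [0.001, 0.001, -1.0]]
contact_force: [-0.8, -1.9, 0.0]
opening: -0.002
grip_force: 0.6
```

```bash
python3 arc.py 135 130 125 120 116
```

```text
4.7 [0.56  0.101 0.14 ] ang 139.9154555757717 r 0.05247543707438428 F [-0.793 -1.921  0.031]
135.0 [-0.004  0.008 -0.002]
130.0 [-0.008  0.016 -0.002]
125.0 [-0.013  0.024 -0.002]
120.0 [-0.018  0.031 -0.002]
116.0 [-0.023  0.037 -0.002]
```

Call:
{"method": "carry_out", "body": {"series": [1,-0.004,0.008,-0.002,0,1,-0.008,0.016,-0.002,0,1,-0.013,0.024,-0.002,0,1,-0.018,0.031,-0.002,0,1,-0.018,0.031,-0.002,0]}}

```text
time_s: 5.12
eef_pos: [0.575, 0.1121, 0.1416]
ee_rot: [[-0.928, 0.373, 0.002], [0.373, 0.928, 0.002], [-0.001, 0.002, -1.0]]
contact_force: [-0.4, -0.6, 0.3]
opening: -0.001
grip_force: 0.9
```

```bash
python3 arc.py 118 116 114 112 110; python3 - <<'E'
from h import *
im2=ctrl.capture("scene");im=ctrl.capture("top")
for l in ("pointer_tip",):
  for n in("scene","top"):
    for r in ctrl.mark_of(n,l): w=atz(cal(n),r["point"],.147);print(n,r["conf"],r["point"],w,np.degrees(np.arctan2(w[1]-.067,w[0]-.6)))
E
```

```text
5.1167 [0.575 0.112 0.142] ang 119.01029564037029 r 0.05151388472495691 F [-0.437 -0.553  0.302]
118.0 [-0.     0.002  0.001]
116.0 [-0.003  0.005  0.001]
114.0 [-0.005  0.007  0.001]
112.0 [-0.008  0.01   0.001]
110.0 [-0.011  0.012  0.001]
scene 0.87 [260.1, 179.1] [0.52401792 0.04851767 0.147     ] -166.32854641323337
scene 0.67 [343.3, 175.7] [0.44203555 0.23412079 0.147     ] 133.38663519545648
scene 0.54 [204.0, 131.5] [ 0.43531108 -0.14392668  0.147     ] -127.98227487212297
top 0.6 [252.7, 182.8] [0.5465429  0.05249716 0.147     ] -164.82109461137748
top 0.18 [195.4, 259.8] [0.33135405 0.20413602 0.147     ] 152.9569971490728
```

Call:
{"method": "carry_out", "body": {"series": [1,-0.005,0.007,0,0,1,-0.011,0.012,0,0,1,-0.017,0.017,0,0,1,-0.017,0.017,0,0]}}

```text
time_s: 5.65
eef_pos: [0.5852, 0.1142, 0.1411]
ee_rot: [[-0.927, 0.375, -0.0], [0.375, 0.927, -0.001], [-0.0, -0.001, -1.0]]
contact_force: [-0.1, 0.0, 1.1]
opening: -0.001
grip_force: 0.0
```

```bash
python3 arc.py 105; python3 - <<'E'
from h import *
ctrl.capture("scene");ctrl.capture("top")
for l in ("pointer_tip",):
  for n in("scene","top"):
    for r in ctrl.mark_of(n,l)[:1]: w=atz(cal(n),r["point"],.147);print(n,r["conf"],w,np.degrees(np.arctan2(w[1]-.067,w[0]-.6)))
E
```

```text
5.65 [0.585 0.114 0.141] ang 107.4480777290785 r 0.049424657516569416 F [-0.129  0.012  1.086]
105.0 [-0.     0.007  0.   ]
scene 0.61 [0.53449528 0.0523213  0.147     ] -167.36946341148996
top 0.57 [0.53948797 0.04957273 0.147     ] -163.93377179049503
```

Call:
{"method": "carry_out", "body": {"series": [1,0,0,-0.04,0,1,0,0,-0.1,0,1,0,0,-0.17,0,1,0,0,-0.24,0,1,0,0,-0.24,0]}}

```text
time_s: 6.27
eef_pos: [0.5887, 0.1147, 0.2697]
ee_rot: [[-0.927, 0.375, 0.015], [0.375, 0.927, 0.003], [-0.013, 0.008, -1.0]]
contact_force: [1.0, -0.3, 0.9]
opening: 0.004
grip_force: 0.0
```

```bash
python3 arc.py; python3 - <<'E'
from h import *
np.set_printoptions(precision=4,suppress=True)
a=ctrl.capture("scene");b=ctrl.capture("top");w=ctrl.capture("wrist")
A=cv2.resize(a[130:250,100:292],(480,300));cv2.imwrite("pics/c.png",np.vstack([A,cv2.resize(b[130:250,200:392],(480,300))]))
cs={n:cal(n) for n in("scene","top")}
for l in ("pointer_tip","drawer_face"):
  o=[]
  for n in cs:
    for r in ctrl.mark_of(n,l)[:1]: o.append((cs[n],r["point"]));w=atz(cs[n],r["point"],.147);print(l,n,r["conf"],r["point"],w,np.degrees(np.arctan2(w[1]-.067,w[0]-.6)))
  print(tri(o))
print(ctrl.read_state()["q"])
E
```

```text
6.2667 [0.589 0.115 0.27 ] ang 103.34748080395407 r 0.049001999658311264 F [ 0.956 -0.263  0.904]
pointer_tip scene 0.82 [260.1, 182.5] [0.5333 0.0521 0.147 ] -167.42419353490044
pointer_tip top 0.57 [255.4, 187.8] [0.5325 0.0447 0.147 ] -161.72655063408538
[0.532  0.048  0.1434]
drawer_face scene 0.57 [169.7, 178.7] [ 0.6019 -0.1578  0.147 ] -89.51463594712769
drawer_face top 0.84 [348.0, 188.9] [ 0.5333 -0.2122  0.147 ] -103.4385242091359
[ 0.5471 -0.2216  0.0424]
[-0.4875  0.4086  0.3926  1.3355 -0.1538  1.4307  1.0849]
```

View pics/c.png

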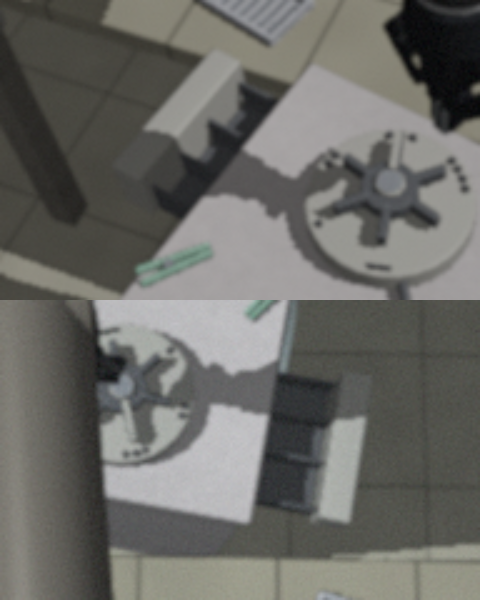

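The pointer sits at the three-pip mark in both views (-167° against -166.7°) and the fingers are clear. Next is the drawer: its face is near (0.545, -0.220), about 79 mm out.

Call:
{"method": "carry_out", "body": {"series": [1,-0.2,-0.78,0,0,1,-0.2,-0.78,0,0,1,-0.2,-0.78,0,0,1,-0.2,-0.78,0,0,1,-0.2,-0.78,0,0]}}

```text
time_s: 7.03
eef_pos: [0.556, -0.0933, 0.2603]
ee_rot: [[-0.927, 0.374, -0.002], [0.374, 0.927, 0.0], [0.002, -0.0, -1.0]]
contact_force: [0.7, 0.0, -0.2]
opening: -0.003
grip_force: 0.0
```

```bash
cat > go.py <<'E'
from h import *
import sys
np.set_printoptions(precision=3,suppress=True)
w=np.array(list(map(float,sys.argv[1:4])))
s=ctrl.read_state();p=np.array(s["eef_pos"]);R=np.array(s["ee_rot"])
print(s["time_s"],p,"F",s["contact_force"],"q",s["q"],"yaw y",np.degrees(np.arctan2(R[1,1],R[0,1])),"shift",R.T@(w-p)/.5)
E
python3 go.py .535 -.285 .25
```

```text
7.0333 [ 0.556 -0.093  0.26 ] F [ 0.655  0.008 -0.153] q [-0.207  0.345  0.474  1.431 -0.157  1.404  1.457] yaw y 68.03908268956539 shift [-0.105 -0.371  0.021]
```

Call:
{"method": "carry_out", "body": {"series": [1,-0.105,-0.371,0.02,0,1,-0.105,-0.371,0.02,-0.035,1,-0.105,-0.371,0.02,-0.07,1,-0.105,-0.371,0.02,-0.07,1,-0.105,-0.371,0.02,-0.07]}}

```text
time_s: 7.45
eef_pos: [0.5334, -0.2888, 0.25]
ee_rot: [[-0.986, 0.169, -0.003], [0.169, 0.986, -0.002], [0.003, -0.003, -1.0]]
contact_force: [-0.4, -0.6, -0.6]
opening: -0.003
grip_force: 0.0
```

Call:
{"method": "carry_out", "body": {"series": [1,0,0,0,0,1,0,0,0,0]}}

```text
time_s: 7.62
eef_pos: [0.5346, -0.2858, 0.2499]
ee_rot: [[-0.986, 0.169, -0.003], [0.169, 0.986, 0.0], [0.003, -0.0, -1.0]]
contact_force: [0.6, 0.3, 0.1]
opening: 0.002
grip_force: 0.0
```

```bash
python3 go.py .535 -.28 .045; python3 - <<'E'
from h import *
np.set_printoptions(precision=4,suppress=True)
cs={}
for n in("scene","top","wrist"): cs[n]=cal(n); im=ctrl.capture(n)
cv2.imwrite("pics/w3.png",im)
o=[]
for n in cs:
  for r in ctrl.mark_of(n,"drawer_face")[:1]: o.append((cs[n],r["point"])); print(n,r["conf"],atz(cs[n],r["point"],.0415))
print(tri(o))
E
```

```text
7.6167 [ 0.535 -0.286  0.25 ] F [0.593 0.344 0.086] q [ 0.137  0.448  0.497  1.323 -0.209  1.425  2.025] yaw y 80.2937232790699 shift [-0.     0.012  0.41 ]
scene 0.93 [ 0.5494 -0.2065  0.0415]
top 0.83 [ 0.5501 -0.2173  0.0415]
wrist 0.85 [ 0.547  -0.2183  0.0415]
[ 0.5483 -0.2152  0.0349]
```

View pics/w3.png

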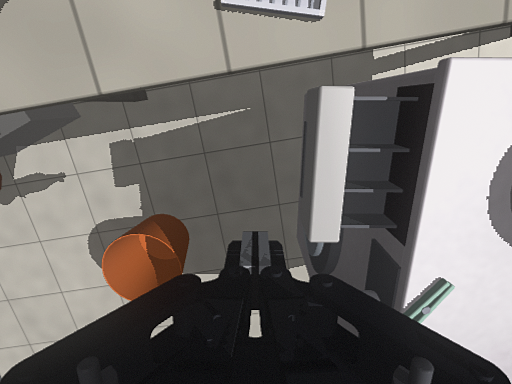

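The wrist view shows the face (325,160) to the right of the fingers, with clear air below them. Descending.

Call:
{"method": "carry_out", "body": {"series": [1,0,0,0.41,0,1,0,0,0.41,0,1,0,0,0.41,0,1,0,0,0.41,0,1,0,0,0.41,0]}}

```text
time_s: 8.33
eef_pos: [0.5365, -0.2816, 0.0443]
ee_rot: [[-0.987, 0.161, 0.0], [0.161, 0.987, 0.001], [0.0, 0.001, -1.0]]
contact_force: [0.5, 0.2, 0.1]
opening: 0.0
grip_force: 0.0
```

Call:
{"method": "carry_out", "body": {"series": [1,0,0.02,0,0,1,0,0.04,0,0,1,0,0.06,0,0,1,0,0.08,0,0,1,0,0.09,0,0]}}

```text
time_s: 8.75
eef_pos: [0.547, -0.2365, 0.0494]
ee_rot: [[-0.987, 0.159, 0.006], [0.159, 0.987, -0.0], [-0.006, 0.001, -1.0]]
contact_force: [0.2, 0.4, -1.0]
opening: 0.004
grip_force: 0.0
```

```bash
python3 go.py .547 -.218 .045
```

```text
8.75 [ 0.547 -0.237  0.049] F [ 0.246  0.382 -0.997] q [ 0.079  0.585  0.436  1.633 -0.287  0.982  2.021] yaw y 80.82477915455924 shift [0.006 0.037 0.009]
```

Call:
{"method": "carry_out", "body": {"series": [1,0,0.014,0,0,1,0,0.028,0,0,1,0,0.042,0,0,1,0,0.056,0,0,1,0,0.07,0,0]}}

```text
time_s: 9.17
eef_pos: [0.5501, -0.2054, 0.0471]
ee_rot: [[-0.986, 0.164, 0.002], [0.164, 0.986, -0.002], [-0.002, -0.002, -1.0]]
contact_force: [0.6, -3.3, 2.0]
opening: -0.001
grip_force: 1.6
```

Call:
{"method": "carry_out", "body": {"series": [1,0,0.012,0,0,1,0,0.024,0,0,1,0,0.036,0,0,1,0,0.048,0,0,1,0,0.05,0,0]}}

```text
time_s: 9.58
eef_pos: [0.5538, -0.1774, 0.0459]
ee_rot: [[-0.987, 0.161, -0.001], [0.161, 0.987, 0.002], [0.001, 0.002, -1.0]]
contact_force: [2.1, -2.2, 0.9]
opening: 0.003
grip_force: 1.2
```

```bash
python3 go.py .558 -.152 .045;  python3 - <<'E'
from h import *
np.set_printoptions(precision=4,suppress=True)
for n in("scene","top"):
  ctrl.capture(n); c=cal(n)
  for r in ctrl.mark_of(n,"drawer_face")[:1]: print(n,r["conf"],r["point"],atz(c,r["point"],.0415))
E
```

```text
9.5833 [ 0.554 -0.177  0.046] F [ 2.099 -2.199  0.899] q [-0.023  0.567  0.431  1.671 -0.279  0.965  1.918] yaw y 80.73224458718495 shift [-0.     0.052  0.002]
scene 0.6 [186.5, 186.2] [ 0.5495 -0.1556  0.0415]
```

Call:
{"method": "carry_out", "body": {"series": [1,0,0.008,0,0,1,0,0.016,0,0,1,0,0.024,0,0,1,0,0.032,0,0,1,0,0.034,0,0]}}

```text
time_s: 10.2
eef_pos: [0.5555, -0.1618, 0.0457]
ee_rot: [[-0.987, 0.162, -0.002], [0.162, 0.987, 0.001], [0.002, 0.001, -1.0]]
contact_force: [-1.8, -1.5, -0.7]
opening: -0.001
grip_force: 1.2
```

Call:
{"method": "carry_out", "body": {"series": [1,0,0.006,0,0,1,0,0.012,0,0,1,0,0.018,0,0,1,0,0.018,0,0]}}

```text
time_s: 10.53
eef_pos: [0.5579, -0.1528, 0.0463]
ee_rot: [[-0.987, 0.162, -0.0], [0.162, 0.987, 0.001], [0.0, 0.001, -1.0]]
contact_force: [-1.9, -0.5, 0.1]
opening: 0.004
grip_force: 0.6
```

Call:
{"method": "carry_out", "body": {"series": [1,0,0.004,0,0,1,0,0.008,0,0,1,0,0.012,0,0,1,0,0.012,0,0]}}

```text
time_s: 10.87
eef_pos: [0.5583, -0.152, 0.0465]
ee_rot: [[-0.986, 0.165, 0.0], [0.165, 0.986, -0.005], [-0.001, -0.005, -1.0]]
contact_force: [-1.7, -7.5, -2.2]
opening: -0.001
grip_force: 3.6
```

Call:
{"method": "carry_out", "body": {"series": [1,0,0.004,0,0,1,0,0.008,0,0,1,0,0.01,0,0,1,0,0.01,0,0]}}

```text
time_s: 11.2
eef_pos: [0.5582, -0.1521, 0.0466]
ee_rot: [[-0.986, 0.169, 0.0], [0.169, 0.986, -0.011], [-0.002, -0.011, -1.0]]
contact_force: [-3.0, -12.3, -3.9]
opening: -0.002
grip_force: 6.6
```

The force rose to 12 N with no further travel, so the drawer is at its stop, about where I expected it. Backing away.

Call:
{"method": "carry_out", "body": {"series": [1,0,-0.02,0,0,1,0,-0.07,0,0,1,0,-0.13,0,0,1,0,-0.19,0,0,1,0,-0.19,0,0]}}

```text
time_s: 11.62
eef_pos: [0.543, -0.2453, 0.0477]
ee_rot: [[-0.985, 0.172, 0.003], [0.172, 0.985, -0.007], [-0.004, -0.006, -1.0]]
contact_force: [-1.0, -1.1, 0.4]
opening: -0.002
grip_force: 0.0
```

Call:
{"method": "carry_out", "body": {"series": [1,0,0,-0.3,0,1,0,0,-0.3,0,1,0,0,-0.3,0,1,0,0,-0.3,0,1,0,0,-0.3,0]}}

```text
time_s: 12.03
eef_pos: [0.5495, -0.2376, 0.2046]
ee_rot: [[-0.987, 0.161, 0.016], [0.161, 0.987, -0.004], [-0.017, -0.001, -1.0]]
contact_force: [0.3, -0.3, 0.4]
opening: 0.0
grip_force: 0.0
```

```bash
python3 go.py .558 -.152 .045;  python3 - <<'E'
from h import *
np.set_printoptions(precision=4,suppress=True)
I=[]
for n in("scene","top"):
  I.append(ctrl.capture(n)); c=cal(n)
  for r in ctrl.mark_of(n,"drawer_face")[:1]: print(n,r["conf"],r["point"],atz(c,r["point"],.0415))
  for r in ctrl.mark_of(n,"pointer_tip")[:1]: w=atz(c,r["point"],.147);print(n,r["conf"],w,np.degrees(np.arctan2(w[1]-.067,w[0]-.6)))
a,b=I
cv2.imwrite("pics/e.png",np.vstack([cv2.resize(a[130:250,120:312],(480,300)),cv2.resize(b[130:250,200:392],(480,300))]))
E
```

```text
12.0333 [ 0.55  -0.238  0.205] F [ 0.328 -0.346  0.433] q [ 0.046  0.439  0.487  1.447 -0.213  1.291  1.959] yaw y 80.72363590533406 shift [0.016 0.172 0.319]
scene 0.67 [193.0, 192.1] [ 0.5603 -0.1308  0.0415]
scene 0.79 [0.5357 0.0499 0.147 ] -165.14112886519433
top 0.97 [318.9, 185.3] [ 0.5619 -0.1457  0.0415]
top 0.85 [0.5324 0.0522 0.147 ] -167.68025368461608
```

View pics/e.png

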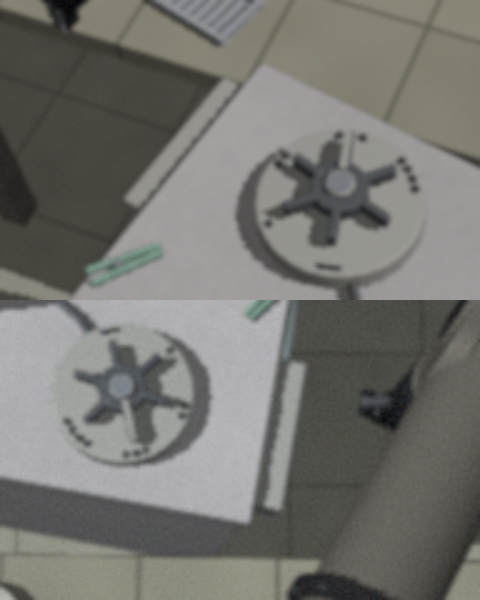

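The drawer front sits parallel to the washer at its stop, the pointer is at three pips, and the arm is clear of everything. Handing in.

```bash
python3 -c "
from plant import ctrl
print(ctrl.close_job())"
```

```text
the job is handed in; nothing more can be done
None
```

I handed the job in with the doser wheel at the three-pip click and the drawer pushed home to its stop; both showed in the last pictures, the bystanders were left alone and the arm is clear, but the hand-in gave no verdict.

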